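Reset the guarded cut-out dial of a lab bath controller

TASK

On the white bath control unit, reach into the round guard well on its top and push the black bar-shaped dial down, through its slack, until it meets the catch underneath and frees it: push to about 17 N and not much harder, since ramming the catch down breaks it. Keep it pressed while you turn it clockwise, seen from above, all the way to its stop, then let it spring fully back up. Do not lean hard on the unit or its guard, and leave the stirrer, bottles and beaker where they are.

Things in the scene. Friction and masses are not known exactly. Their poses are not given: they have to be found in the camera images.
- unit: Fixed white control unit, 210 (x) by 190 (y) by 110 mm; origin: centre of its underside, on the bench; z up, yaw within 0.4 rad. A dark display strip, 122 mm high, runs along its +x edge. The guard well is at its x = -30 mm, y = 0, ringed by a grey collar 6 mm thick standing 15 mm above the top. Unit and stirrer stand side by side in either order.
- well_rim (a point): Centre of the well's mouth at the collar's upper rim, 125 mm above the bench, on the dial's vertical turning axis; axes as the unit's. The well is 72 mm in inside diameter. In it sits a black dial: a round flange 48 mm in diameter and on it an upright bar grip 40 mm long, 14 mm thick, 16 mm tall, both centred on the axis.
- dial (a joint): Turn of the dial, rad, clockwise from above. At t the bar lies along the unit's x axis turned by -t about z; a white line on its top marks the pointer end (to the unit's -x at 0). Starts between 0 and 0.25; end stop at 1.45. The catch bars it from 0.35 to 1.25 unless its pin is pressed; let go between, the dial stays down. It takes 0.06 N m plus the catch's light rub.
- dial_push (a joint): How far the dial is pushed straight down, m; 0 = fully up, limit 0.022. Not measured, find by touch: at rest the flange's upper face is 17 to 21 mm below the rim (the bar's top 1 to 5 mm). First comes slack against a weak return spring (3 N, then 0.2 N per mm); after 2 to 14 mm, different each time, it meets the catch pin. The well floor is 78 mm below the rim.
- pin (a joint): How far the dial has pushed the stiff catch pin down, m; 0 until they meet. The pin adds 3 N and then 5 N per mm to the weak spring: the dial is free to turn from 1 mm (11 to 14 N in all), is best held at 2 mm (about 17 N in all), and the catch is broken beyond 3 mm (21 to 24 N in all).
- stirrer: White hotplate stirrer, fixed, 220 (x) by 170 (y) mm, 92 mm high to its round metal plate; origin at the centre of its underside. Not to be used.
- bottle: Clear capped bottle, 72 mm in diameter, 150 mm tall, loose; origin at the centre of its underside. Bystander beyond the units.
- beaker: Open glass beaker, 72 mm in diameter, 100 mm tall, loose; origin at the centre of its underside. Bystander.
- dark_bottle: Amber capped bottle, 64 mm in diameter, 160 mm tall, loose; origin at the centre of its underside. Bystander.

How it is judged (in metres and radians):
On the way, in this order (a step that is already met when the one before it is completed fails the run):
1. the dial is pushed down onto the catch far enough to free it, not yet turned (value of joint pin above 0.0009 m and value of joint dial below 0.5 rad), for 0.1 s.
2. still pressed in, the dial is turned clockwise to its stop (value of joint pin above 0.0005 m and value of joint dial above 1.33 rad), for 0.1 s.
At the end, for the whole second after the job is handed in: The dial is at its clockwise stop (turned past 1.33 rad; the stop is at 1.45), has sprung fully back up (less than 1.5 mm down), is at rest and let go (value of joint dial above 1.33 rad and value of joint dial_push below 0.0015 m and velocity of joint dial between -0.05 and 0.05 rad/s); the robot touches nothing.
It fails at once if the catch is broken: its pin is pressed down more than 3 mm (over about 21 N) (value of joint pin above 0.003 m).
It fails at once if the robot leans on the unit or its guard with more than 20 N (contact force between any of the fingers, the arm and unit above 20 N).
It fails at once if the stirrer is struck or leant on with more than 15 N, or a bottle or the beaker is moved more than 20 mm (distance of any of bottle, beaker, dark_bottle from where it was at the start of the episode above 0.02 m or contact force between anything else and stirrer above 15 N).
It also fails if it takes over 51 s, if anything falls off the work surface, if the arm or the gripper's body presses on something with over 40 N, if the wrist force passes 120 N, or if a joint passes its speed limit or range.

ROBOT

A 6-joint arm with a two-finger parallel gripper is mounted at the origin on the work surface. World frame = base frame: x ahead of the robot, y to its left, z up, the work surface at z = 0. Lengths are in mm, angles in rad, forces in N, time in s.
With the tool pointing down it reaches from about 275 to 750 mm from the base axis. Payload 10.2 kg.
Tool frame: the origin (TCP) lies between the finger pads; the fingertips stand 17 mm ahead of it and the grasp point (between the pads) lies 2 mm behind it; y points along the fingers, x is the direction in which the jaws open and shut, and the axes are right-handed (so a half turn about y gives the same grasp; the last joint's range is limited). The gripper opens to 85 mm and grips with 20 to 120 N. Pads are 22 mm wide; open, the fingers measure 114 mm over their backs; the gripper's body (76 mm by 85 mm) begins 54 mm behind the grasp point. The pads swing forward as they close: fully open they stand 13 mm farther back than shut.
Start: joints at [0.971, 0.313, 1.498, -0, 1.331, -0.223], TCP at [193.185, 488.171, 248.294] pointing down, gripper open.
Joint ranges: [-2.94, 2.94], [-0.97, 2.17], [0.19, 2.56], [-1.23, 4.37], [0.02, 3.11], [-2.88, 2.88]. Speed limits (rad/s): [2.39, 2.39, 3.01, 3.14, 3.14, 3.14].

INTERFACE

Orientations are given as a unit quaternion [w, x, y, z].
In Python, from rig import ctrl gives the robot as it stands.
- The arm moves only by the tool jog_arm, never from a script. Its argument "targets" is a list of rows, each an object with "offset": the shift along the tool's x, y, z in m, a list of three; "yaw": the turn about the tool's y in rad. In form: [{"offset": [dx, dy, dz], "yaw": yaw}, ...]. A call has 1 to 12 rows; each row is the pose to reach, as a shift and turn from the pose measured when the call began, along the tool's axes at that moment; what a row does not reach only later rows make up. A row lasts 1/12 s, in which the tool goes at most 41.7 mm and 7.16 degrees, less where a joint would pass 70% of its speed; a pose out of reach is approached as far as the arm can. A call with a gripper value outside its range is refused whole. "fingers" is the finger opening in m, from 0 to 0.0854, set as the call begins (left out, the last holds). The fingers move at their own pace and stop on an object; "grip_force" is the grip in N (left out, the last holds). Time passes only in rows, so rows that repeat a pose let the fingers close. It gives the time, the measured TCP pose, the force and the opening at its end, in the units of the state.
- ctrl.sense(): the state, without advancing time (a new reading comes with each control period).
- ctrl.capture(name): name is "side" or "top"; returns a dict with "img" (384x512x3 uint8, red, green, blue), "intrinsics" (3x3 intrinsics, pixels), "T" (4x4, takes a point from camera to world coordinates). Camera axes: x right, y up, looking along -z (the intrinsics and any distortion apply to the point x, -y, -z); pixel columns grow to the right and rows downward; lengths in mm; the calibration is good to about 2 mm. A picture is of the moment at which its call begins. There is no depth.
- ctrl.finish_job(): hands the job in, once; it reports no verdict.
Trained networks look in the newest picture that a camera, given by its name, has taken for a name from the list of things; names that differ only in an ending like _2 or _b are one class to them, and where a whole thing is asked for, a point or a joint stands for the part that bears it (a point fixed in the world has none). Each returns a list of dicts, best first, with "score" (0 to 1); they miss things now and then, are a little off and sometimes report something else, mostly with a low value. They report only what shows in the picture. A call takes as long as a camera call.
- ctrl.boxes_of(camera, target): "box" ([left, top, right, bottom] in pixels, round what is visible of it).
- ctrl.regions_of(camera, target): "region" (384x512 bool, what is visible of it) and "box" ([left, top, right, bottom] in pixels, round what is visible of it).
The state is a dict: "time_s": time; "joints": joint angles; "dq": joint speeds; "tau": joint torques, N m; "eef_pos": TCP position; "ee_rot": TCP orientation; "force": force on the tool from outside, world axes, zero at the start; "wrist_torque": the same for the moment, N m; "grip_width": opening from 0.0 (shut) to 1.0 (fully open).
Only numpy, scipy, OpenCV 4.12 (cv2) and the standard library are available. Lean on these libraries where they do the work, as an engineer would, in place of code of your own. Each camera call takes 0.05 s, during which the arm holds its last target.

## Working session

There is one attempt and no reset: what is moved stays moved. The work goes in short steps, Python scripts to look and compute and a tool call to move; the robot and the scene stay as the last step left them, time stands still between calls to the robot, and variables do not carry over. Pictures are saved under pics/ and viewed, and the job is handed in when it is done.

Besides the shell and the picture viewer there is one more tool, called after ">>>" in YAML: its name, and indented under it one key for each argument. jog_arm: Moves the arm, as the interface text tells. Its arguments: {"type":"object","properties":{"targets":{"type":"array"},"fingers":{"type":"number"},"grip_force":{"type":"number"}},"required":["targets"]}

```bash
mkdir -p pics; ls
python3 - <<'E'
from rig import ctrl
import cv2,numpy as np
np.set_printoptions(precision=4,suppress=True)
print(ctrl.sense())
for n in ("side","top"):
    c=ctrl.capture(n); cv2.imwrite(f"pics/{n}0.png",c["img"][:,:,::-1]); print(n,c["intrinsics"],c["T"])
    for t in ("unit","dial","well_rim","stirrer"):
        try: print(t,[(np.round(b["box"]),round(b["score"],2)) for b in ctrl.boxes_of(n,t)][:3])
        except Exception as e: print(t,e)
print(ctrl.sense()["time_s"])
E
```

```text
pics
{'time_s': 0.0, 'joints': array([ 0.9706,  0.3134,  1.4984,  0.    ,  1.331 , -0.2234]), 'dq': array([ 0.0007, -0.0013, -0.0002,  0.001 ,  0.0007, -0.0008]), 'tau': array([  0.0006, -41.2259, -25.9738,  -0.0002,   0.0041,   0.    ]), 'eef_pos': array([193.0465, 487.9643, 247.7358]), 'ee_rot': array([-0.5846,  0.585 ,  0.3971, -0.3979]), 'force': array([ 0.2985, -0.522 , -1.1687]), 'wrist_torque': array([-0.0126, -0.0101, -0.0167]), 'grip_width': 0.9961112017100421}
side [[447.9067   0.     258.3763]
 [  0.     447.9067 190.9008]
 [  0.       0.       1.    ]] [[   0.9846    0.0928   -0.1484  504.033 ]
 [  -0.175     0.5433   -0.8211 -710.8145]
 [   0.0044    0.8344    0.5511  605.4457]
 [   0.        0.        0.        1.    ]]
unit [(array([143., 131., 253., 223.]), 0.59)]
dial []
well_rim [(array([140., 128., 255., 222.]), 0.8)]
stirrer [(array([128., 246., 287., 353.]), 0.64)]
top [[420.8285   0.     257.945 ]
 [  0.     420.8285 190.1684]
 [  0.       0.       1.    ]] [[ -0.0128   0.9984  -0.0553 589.2709]
 [ -0.9999  -0.0127   0.0028   0.087 ]
 [  0.0021   0.0553   0.9985 924.0796]
 [  0.       0.       0.       1.    ]]
unit [(array([ 94., 189., 218., 319.]), 0.6), (array([131., 122., 175., 156.]), 0.34)]
dial [(array([143., 253., 167., 279.]), 0.77)]
well_rim [(array([ 95., 191., 214., 320.]), 0.93)]
stirrer [(array([297., 188., 389., 312.]), 0.94)]
0.5
```

View pics/side0.png

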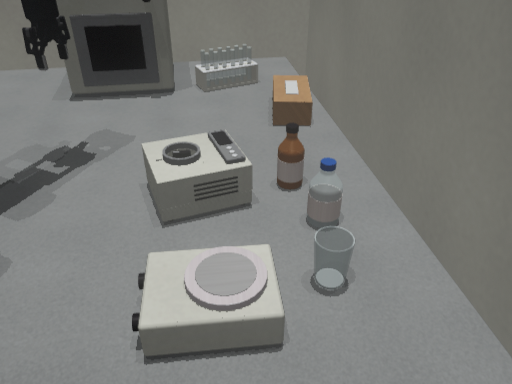

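View pics/top0.png

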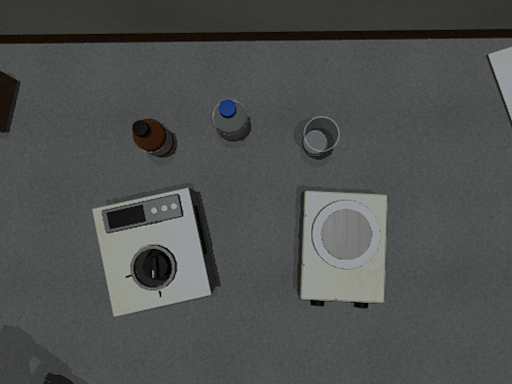

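Run:
```python
import cv2
i=cv2.imread("pics/top0.png")[185:325,85:225]; cv2.imwrite("pics/top0c.png",cv2.resize(i,(588,588),interpolation=cv2.INTER_CUBIC))
```

```text
(no output)
```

View pics/top0c.png

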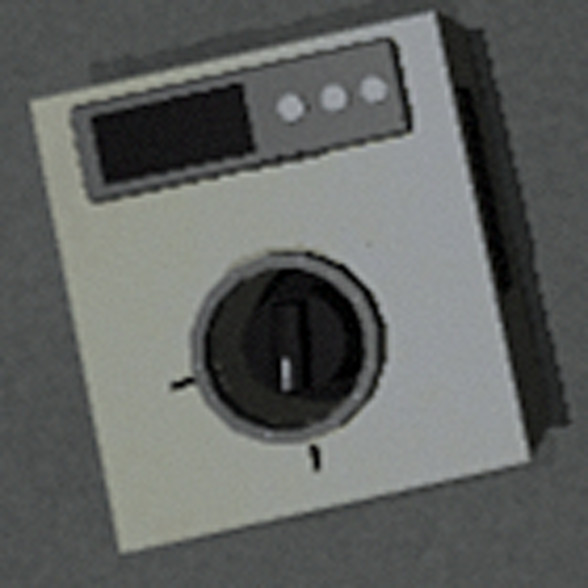

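```bash
cat > h.py <<'E'
import numpy as np
from scipy.spatial.transform import Rotation as R
np.set_printoptions(precision=3,suppress=True)
def back(c,uv,z):
    K=c["intrinsics"];T=c["T"]; uv=np.atleast_2d(uv).astype(float)
    d=np.c_[(uv[:,0]-K[0,2])/K[0,0],-(uv[:,1]-K[1,2])/K[1,1],-np.ones(len(uv))]@T[:3,:3].T
    o=T[:3,3]; return o+d*((z-o[2])/d[:,2])[:,None]
def proj(c,P):
    K=c["intrinsics"];T=c["T"]; q=(np.atleast_2d(P)-T[:3,3])@T[:3,:3]
    return np.c_[K[0,0]*q[:,0]/-q[:,2]+K[0,2],K[1,1]*q[:,1]/q[:,2]+K[1,2]]
def rot(q): return R.from_quat([q[1],q[2],q[3],q[0]]).as_matrix()
E
python3 - <<'E'
from rig import ctrl
from h import *
import cv2
from scipy.optimize import least_squares
c=ctrl.capture("top"); s=ctrl.capture("side")
off=np.array([85,185])
cor=np.array([[32,100],[435,12],[530,460],[120,552]])/4.2+off-0.4
P=back(c,cor,110)
print(P,P.mean(0))
for i in range(4): print(np.linalg.norm(P[i]-P[(i+1)%4]))
# corners: (+x,+y),(+x,-y),(-x,-y),(-x,+y)
M=np.array([[105,95],[105,-95],[-105,-95],[-105,95]])
def f(p):
    C,S=np.cos(p[2]),np.sin(p[2]); return ((M@np.array([[C,S],[-S,C]])+p[:2])-P[:,:2]).ravel()
r=least_squares(f,[P[:,0].mean(),P[:,1].mean(),.2]); p=r.x; print("unit",p,r.fun)
w=p[:2]+np.array([np.cos(p[2]),np.sin(p[2])])*-30; print("well",w)
th=np.linspace(0,2*np.pi,80)
for n,cam in (("top",c),("side",s)):
    im=cv2.resize(cam["img"][:,:,::-1],None,fx=6,fy=6,interpolation=cv2.INTER_CUBIC)
    for r_,z,col in ((36,125,(0,255,0)),(42,125,(0,0,255)),(42,110,(255,0,0))):
        q=proj(cam,np.c_[w[0]+r_*np.cos(th),w[1]+r_*np.sin(th),0*th+z])
        cv2.polylines(im,[np.round((q+.5)*6).astype(int)],True,col,1)
    C,S=np.cos(p[2]),np.sin(p[2]);Q=M@np.array([[C,S],[-S,C]])+p[:2]
    q=proj(cam,np.c_[Q,[110]*4]); cv2.polylines(im,[np.round((q+.5)*6).astype(int)],True,(255,255,0),1)
    u=proj(cam,[[*w,125]])[0]; a,b=((u+.5)*6).astype(int)
    cv2.imwrite(f"pics/{n}1.png",im[b-250:b+250,a-300:a+300])
# dial line pixel
line=back(c,np.array([[287,360],[287,388]])/4.2+off-.4,122); print("line",line)
q=rot(ctrl.sense()["ee_rot"]);print(q)
E
```

```text
[[603.133 318.238 110.   ]
 [641.321 132.87  110.   ]
 [436.558  90.416 110.   ]
 [397.801 276.543 110.   ]] [519.704 204.517 110.   ]
189.2614184381721
209.1178058273905
190.1195794829589
209.52242138278982
unit [519.704 204.517   0.203] [ 0.237  0.515  0.395 -0.207 -0.521 -0.135 -0.11  -0.173]
well [490.321 198.462]
line [[484.667 197.986 122.   ]
 [472.203 197.974 122.   ]]
[[ 0.368 -0.    -0.93 ]
 [ 0.93  -0.     0.368]
 [-0.    -1.     0.   ]]
```

View pics/top1.png

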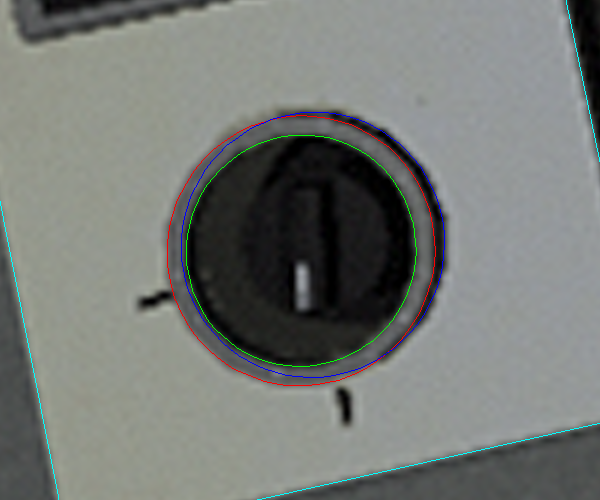

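View pics/side1.png

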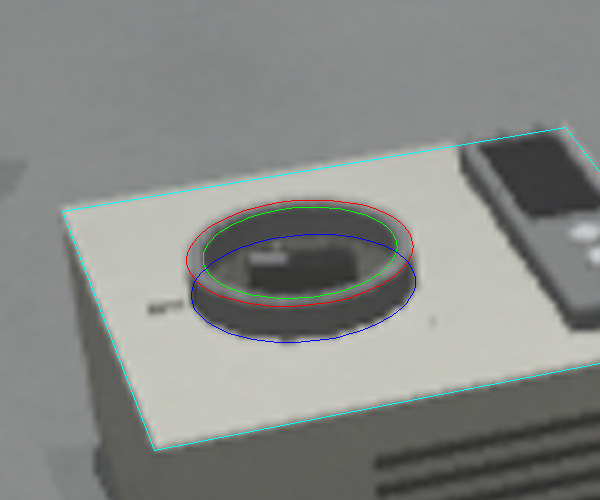

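>>> jog_arm:
  targets:
    - {"offset": [-0.0064, 0, -0.0153], "yaw": -0.015}
    - {"offset": [-0.0192, 0, -0.046], "yaw": -0.045}
    - {"offset": [-0.0337, 0, -0.0804], "yaw": -0.08}
    - {"offset": [-0.048, 0, -0.115], "yaw": -0.11}
    - {"offset": [-0.064, 0, -0.153], "yaw": -0.15}
    - {"offset": [-0.08, 0, -0.1915], "yaw": -0.19}
    - {"offset": [-0.096, 0, -0.23], "yaw": -0.23}
    - {"offset": [-0.112, 0, -0.268], "yaw": -0.27}
    - {"offset": [-0.127, 0.005, -0.3025], "yaw": -0.3}
    - {"offset": [-0.141, 0.01, -0.337], "yaw": -0.33}
    - {"offset": [-0.154, 0.015, -0.3676], "yaw": -0.36}
    - {"offset": [-0.1604, 0.02, -0.3829], "yaw": -0.377}
  fingers: 0.026
  grip_force: 20

```text
time_s: 1.6
eef_pos: [492.4, 195.3, 227.9]
ee_rot: [-0.5, 0.501, 0.5, -0.5]
force: [-0.2, 0.5, 0.2]
grip_width: 0.307
```

>>> jog_arm:
  targets:
    - {"offset": [0, 0, 0], "yaw": 0}
    - {"offset": [0, 0, 0], "yaw": 0}
    - {"offset": [0, 0, 0], "yaw": 0}

```text
time_s: 1.85
eef_pos: [491.9, 195.9, 228.1]
ee_rot: [-0.5, 0.5, 0.5, -0.5]
force: [-0.4, 0.2, -0.4]
grip_width: 0.303
```

```bash
cat > st.py <<'E'
from rig import ctrl
from h import *
s=ctrl.sense(); A=rot(s["ee_rot"]); print("t",s["time_s"],"q",s["joints"],"p",s["eef_pos"],"F",s["force"],"M",s["wrist_torque"],"w",s["grip_width"]*85.4,"\nR",A,"xhead",np.arctan2(A[1,0],A[0,0]))
d=np.array([490.3,198.2,s["eef_pos"][2]])-s["eef_pos"]; print("to well, tool axes",A.T@d)
E
python3 - <<'E'
import st
from h import *
from rig import ctrl
import cv2
for n in ("top","side"):
    cam=ctrl.capture(n); im=cv2.resize(cam["img"][:,:,::-1],None,fx=4,fy=4,interpolation=cv2.INTER_CUBIC)
    u=proj(cam,[[490,198,150]])[0];a,b=((u+.5)*4).astype(int)
    cv2.imwrite(f"pics/{n}2.png",im[max(b-280,0):b+280,max(a-300,0):a+300])
E
```

```text
t 1.85 q [ 0.158  0.339  1.516 -0.     1.286 -1.412] p [491.897 195.926 228.123] F [-0.422  0.222 -0.447] M [-0.037  0.018 -0.072] w 25.84173295553922 
R [[ 0.001  0.    -1.   ]
 [ 1.    -0.     0.001]
 [-0.    -1.    -0.   ]] xhead 1.569754210127718
to well, tool axes [ 2.272 -0.001  1.599]
```

View pics/side2.png

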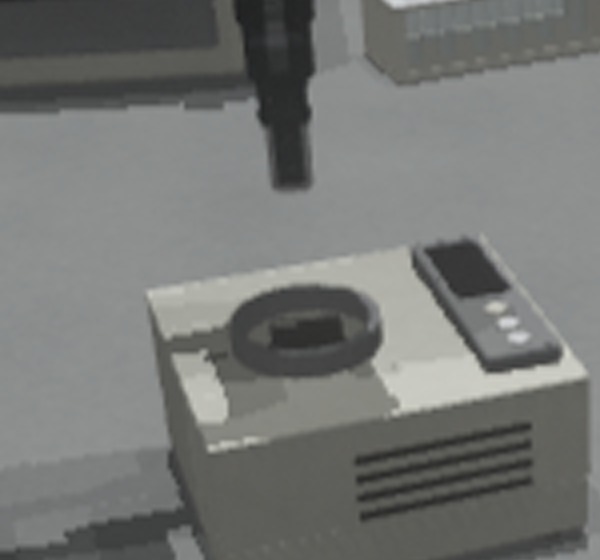

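View pics/top2.png

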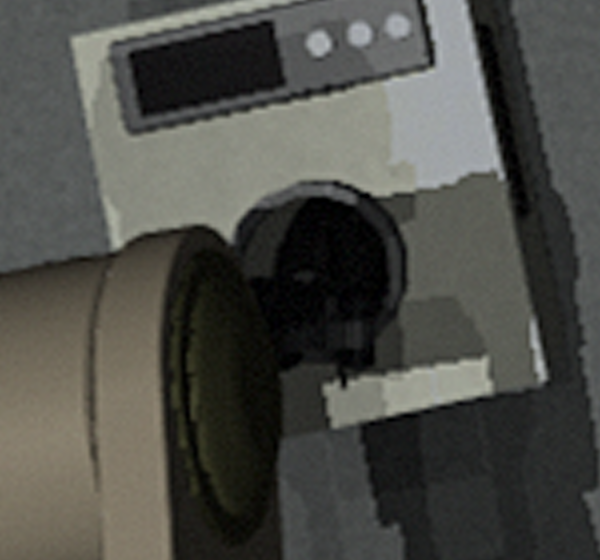

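>>> jog_arm:
  targets:
    - {"offset": [0.001, 0.008, 0.001], "yaw": 0}
    - {"offset": [0.0022, 0.025, 0.0016], "yaw": 0}
    - {"offset": [0.0022, 0.045, 0.0016], "yaw": 0}
    - {"offset": [0.0022, 0.06, 0.0016], "yaw": 0}
    - {"offset": [0.0022, 0.07, 0.0016], "yaw": 0}
    - {"offset": [0.0022, 0.073, 0.0016], "yaw": 0}
    - {"offset": [0.0022, 0.073, 0.0016], "yaw": 0}
    - {"offset": [0.0022, 0.073, 0.0016], "yaw": 0}
    - {"offset": [0.0022, 0.073, 0.0016], "yaw": 0}

```text
time_s: 2.7
eef_pos: [490.6, 198.7, 156.3]
ee_rot: [-0.499, 0.501, 0.501, -0.499]
force: [0.2, 0.1, 0.1]
grip_width: 0.303
```

Run:
```python
import st
from h import *
from rig import ctrl
import cv2
for n in ("top","side"):
    cam=ctrl.capture(n); im=cv2.resize(cam["img"][:,:,::-1],None,fx=6,fy=6,interpolation=cv2.INTER_CUBIC)
    u=proj(cam,[[490,198,135]])[0];a,b=((u+.5)*6).astype(int)
    cv2.imwrite(f"pics/{n}3.png",im[max(b-280,0):b+280,max(a-300,0):a+300])
```

```text
t 2.7 q [ 0.163  0.411  1.613 -0.     1.115 -1.407] p [490.612 198.662 156.269] F [0.163 0.126 0.108] M [ 0.01  -0.039  0.033] w 25.903039256820684 
R [[-0.     0.003 -1.   ]
 [ 1.     0.    -0.   ]
 [ 0.    -1.    -0.003]] xhead 1.571085163290135
to well, tool axes [-0.462 -0.001  0.313]
```

View pics/side3.png

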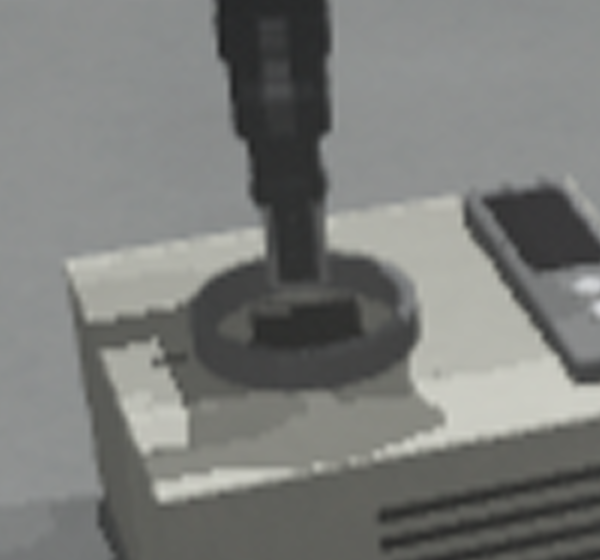

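View pics/top3.png

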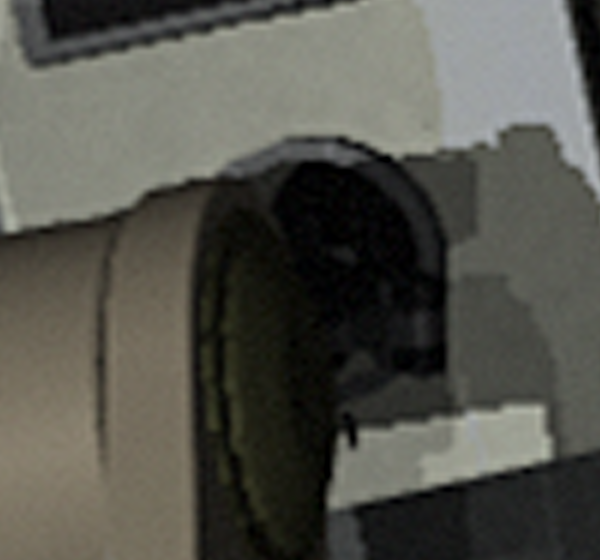

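>>> jog_arm:
  targets:
    - {"offset": [-0.0004, 0.004, 0.0003], "yaw": 0}
    - {"offset": [-0.0004, 0.008, 0.0003], "yaw": 0}
    - {"offset": [-0.0004, 0.012, 0.0003], "yaw": 0}
    - {"offset": [-0.0004, 0.016, 0.0003], "yaw": 0}
    - {"offset": [-0.0004, 0.02, 0.0003], "yaw": 0}
    - {"offset": [-0.0004, 0.023, 0.0003], "yaw": 0}
    - {"offset": [-0.0004, 0.023, 0.0003], "yaw": 0}
    - {"offset": [-0.0004, 0.023, 0.0003], "yaw": 0}

```text
time_s: 3.47
eef_pos: [490.3, 198.2, 132.9]
ee_rot: [-0.499, 0.501, 0.501, -0.5]
force: [0.3, -1.4, 0.1]
grip_width: 0.307
```

Run:
```python
import st
from h import *
from rig import ctrl
import cv2
for n in ("side",):
    cam=ctrl.capture(n); im=cv2.resize(cam["img"][:,:,::-1],None,fx=8,fy=8,interpolation=cv2.INTER_CUBIC)
    u=proj(cam,[[490,198,125]])[0];a,b=((u+.5)*8).astype(int)
    cv2.imwrite(f"pics/{n}4.png",im[max(b-280,0):b+280,max(a-300,0):a+300])
```

```text
t 3.4667 q [ 0.163  0.44   1.638 -0.     1.061 -1.408] p [490.278 198.178 132.948] F [ 0.274 -1.355  0.075] M [ 0.023 -0.049  0.006] w 26.24877155866855 
R [[-0.     0.002 -1.   ]
 [ 1.    -0.    -0.   ]
 [-0.    -1.    -0.002]] xhead 1.5709909445153674
to well, tool axes [ 0.022  0.    -0.022]
```

View pics/side4.png

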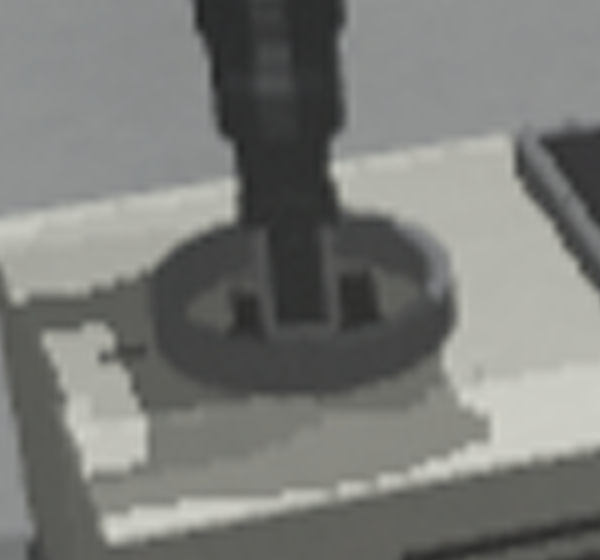

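>>> jog_arm:
  targets:
    - {"offset": [0, 0.0, 0], "yaw": 0}
    - {"offset": [0, 0.001, 0], "yaw": 0}
    - {"offset": [0, 0.002, 0], "yaw": 0}
    - {"offset": [0, 0.003, 0], "yaw": 0}
    - {"offset": [0, 0.004, 0], "yaw": 0}
    - {"offset": [0, 0.005, 0], "yaw": 0}
    - {"offset": [0, 0.005, 0], "yaw": 0}
    - {"offset": [0, 0.005, 0], "yaw": 0}
    - {"offset": [0, 0.005, 0], "yaw": 0}
  fingers: 0.018

```text
time_s: 4.27
eef_pos: [490.4, 198.2, 128.2]
ee_rot: [-0.499, 0.501, 0.501, -0.499]
force: [0.2, 0.8, 0.1]
grip_width: 0.212
```

```bash
python3 -c "import st"
```

```text
t 4.2667 q [ 0.163  0.446  1.643 -0.     1.05  -1.408] p [490.417 198.185 128.194] F [0.242 0.777 0.146] M [-0.049  0.048 -0.021] w 18.069837403599152 
R [[-0.     0.003 -1.   ]
 [ 1.     0.    -0.   ]
 [ 0.    -1.    -0.003]] xhead 1.5709904076705787
to well, tool axes [ 0.015 -0.     0.117]
```

>>> jog_arm:
  targets:
    - {"offset": [0, 0.001, 0], "yaw": 0}
    - {"offset": [0, 0.002, 0], "yaw": 0}
    - {"offset": [0, 0.002, 0], "yaw": 0}
    - {"offset": [0, 0.002, 0], "yaw": 0}

```text
time_s: 4.6
eef_pos: [490.4, 198.2, 126.1]
ee_rot: [-0.499, 0.501, 0.501, -0.499]
force: [0.4, 0.7, -0.3]
grip_width: 0.212
```

>>> jog_arm:
  targets:
    - {"offset": [0, 0.0005, 0], "yaw": 0}
    - {"offset": [0, 0.001, 0], "yaw": 0}
    - {"offset": [0, 0.001, 0], "yaw": 0}
    - {"offset": [0, 0.001, 0], "yaw": 0}

```text
time_s: 4.93
eef_pos: [490.4, 198.2, 125.1]
ee_rot: [-0.499, 0.501, 0.501, -0.499]
force: [-0.2, 0.7, 0.3]
grip_width: 0.209
```

>>> jog_arm:
  targets:
    - {"offset": [0, 0.0005, 0], "yaw": 0}
    - {"offset": [0, 0.001, 0], "yaw": 0}
    - {"offset": [0, 0.001, 0], "yaw": 0}
    - {"offset": [0, 0.001, 0], "yaw": 0}

```text
time_s: 5.27
eef_pos: [490.4, 198.2, 124.1]
ee_rot: [-0.499, 0.501, 0.501, -0.499]
force: [-0.6, -0.3, 0.2]
grip_width: 0.207
```

>>> jog_arm:
  targets:
    - {"offset": [0, 0.0005, 0], "yaw": 0}
    - {"offset": [0, 0.001, 0], "yaw": 0}
    - {"offset": [0, 0.001, 0], "yaw": 0}
    - {"offset": [0, 0.001, 0], "yaw": 0}

```text
time_s: 5.6
eef_pos: [490.4, 198.2, 123.0]
ee_rot: [-0.499, 0.501, 0.501, -0.499]
force: [-0.2, -0.1, 0.1]
grip_width: 0.21
```

>>> jog_arm:
  targets:
    - {"offset": [0, 0.0005, 0], "yaw": 0}
    - {"offset": [0, 0.001, 0], "yaw": 0}
    - {"offset": [0, 0.001, 0], "yaw": 0}
    - {"offset": [0, 0.001, 0], "yaw": 0}

```text
time_s: 5.93
eef_pos: [490.4, 198.2, 122.1]
ee_rot: [-0.499, 0.501, 0.501, -0.499]
force: [0.0, 0.1, 2.1]
grip_width: 0.209
```

>>> jog_arm:
  targets:
    - {"offset": [0, 0.0005, 0], "yaw": 0}
    - {"offset": [0, 0.001, 0], "yaw": 0}
    - {"offset": [0, 0.001, 0], "yaw": 0}
    - {"offset": [0, 0.001, 0], "yaw": 0}

```text
time_s: 6.27
eef_pos: [490.4, 198.2, 121.1]
ee_rot: [-0.499, 0.501, 0.501, -0.499]
force: [-0.4, -0.6, 2.2]
grip_width: 0.207
```

>>> jog_arm:
  targets:
    - {"offset": [0, -0.001, 0], "yaw": 0}
    - {"offset": [0, -0.0015, 0], "yaw": 0}
    - {"offset": [0, -0.0015, 0], "yaw": 0}
    - {"offset": [0, -0.0015, 0], "yaw": 0}

```text
time_s: 6.6
eef_pos: [490.4, 198.2, 122.7]
ee_rot: [-0.499, 0.501, 0.501, -0.499]
force: [-0.8, 0.1, 2.2]
grip_width: 0.211
```

>>> jog_arm:
  targets:
    - {"offset": [0, 0, 0], "yaw": 0}
    - {"offset": [0, 0, 0], "yaw": 0}
    - {"offset": [0, 0, 0], "yaw": 0}
    - {"offset": [0, 0, 0], "yaw": 0}
  fingers: 0.01
  grip_force: 20

```text
time_s: 6.93
eef_pos: [490.4, 198.3, 122.7]
ee_rot: [-0.499, 0.501, 0.501, -0.499]
force: [0.2, 1.5, 2.6]
grip_width: 0.16
```

```bash
python3 -c "import st"
```

```text
t 6.9333 q [ 0.163  0.454  1.648 -0.     1.037 -1.408] p [490.419 198.269 122.682] F [0.24  1.478 2.568] M [0.138 0.131 0.049] w 13.626713564791258 
R [[-0.     0.003 -1.   ]
 [ 1.     0.    -0.   ]
 [ 0.    -1.    -0.003]] xhead 1.5710796416179222
to well, tool axes [-0.068 -0.     0.119]
```

>>> jog_arm:
  targets:
    - {"offset": [0, 0.0005, 0], "yaw": 0}
    - {"offset": [0, 0.001, 0], "yaw": 0}
    - {"offset": [0, 0.0015, 0], "yaw": 0}
    - {"offset": [0, 0.002, 0], "yaw": 0}
    - {"offset": [0, 0.002, 0], "yaw": 0}

```text
time_s: 7.35
eef_pos: [490.4, 198.3, 120.6]
ee_rot: [-0.499, 0.501, 0.501, -0.499]
force: [-0.7, -0.1, 3.2]
grip_width: 0.159
```

>>> jog_arm:
  targets:
    - {"offset": [0, 0.0005, 0], "yaw": 0}
    - {"offset": [0, 0.001, 0], "yaw": 0}
    - {"offset": [0, 0.001, 0], "yaw": 0}

```text
time_s: 7.6
eef_pos: [490.4, 198.3, 119.5]
ee_rot: [-0.499, 0.501, 0.501, -0.499]
force: [-0.9, 0.7, 2.6]
grip_width: 0.158
```

>>> jog_arm:
  targets:
    - {"offset": [0, 0.0005, 0], "yaw": 0}
    - {"offset": [0, 0.001, 0], "yaw": 0}
    - {"offset": [0, 0.001, 0], "yaw": 0}

```text
time_s: 7.85
eef_pos: [490.4, 198.3, 118.5]
ee_rot: [-0.499, 0.501, 0.501, -0.499]
force: [0.1, 0.5, 2.6]
grip_width: 0.158
```

>>> jog_arm:
  targets:
    - {"offset": [0, 0.0005, 0], "yaw": 0}
    - {"offset": [0, 0.001, 0], "yaw": 0}
    - {"offset": [0, 0.001, 0], "yaw": 0}

```text
time_s: 8.1
eef_pos: [490.4, 198.3, 117.4]
ee_rot: [-0.499, 0.501, 0.501, -0.499]
force: [-1.1, 0.8, 2.9]
grip_width: 0.156
```

>>> jog_arm:
  targets:
    - {"offset": [0, 0.0005, 0], "yaw": 0}
    - {"offset": [0, 0.001, 0], "yaw": 0}
    - {"offset": [0, 0.001, 0], "yaw": 0}

```text
time_s: 8.35
eef_pos: [490.4, 198.3, 116.3]
ee_rot: [-0.499, 0.501, 0.501, -0.499]
force: [-0.4, 0.6, 3.3]
grip_width: 0.156
```

>>> jog_arm:
  targets:
    - {"offset": [0, 0.0005, 0], "yaw": 0}
    - {"offset": [0, 0.001, 0], "yaw": 0}
    - {"offset": [0, 0.001, 0], "yaw": 0}

```text
time_s: 8.6
eef_pos: [490.5, 198.2, 115.2]
ee_rot: [-0.499, 0.501, 0.501, -0.499]
force: [-1.6, 0.5, 4.0]
grip_width: 0.157
```

>>> jog_arm:
  targets:
    - {"offset": [0, 0.0005, 0], "yaw": 0}
    - {"offset": [0, 0.001, 0], "yaw": 0}
    - {"offset": [0, 0.001, 0], "yaw": 0}

```text
time_s: 8.85
eef_pos: [490.5, 198.3, 114.6]
ee_rot: [-0.499, 0.501, 0.501, -0.499]
force: [-2.9, 0.1, 8.3]
grip_width: 0.159
```

>>> jog_arm:
  targets:
    - {"offset": [0, 0.0005, 0], "yaw": 0}
    - {"offset": [0, 0.0008, 0], "yaw": 0}
    - {"offset": [0, 0.0008, 0], "yaw": 0}
    - {"offset": [0, 0.0008, 0], "yaw": 0}

```text
time_s: 9.18
eef_pos: [490.5, 198.3, 114.4]
ee_rot: [-0.499, 0.501, 0.501, -0.499]
force: [-3.6, -0.3, 9.6]
grip_width: 0.16
```

```bash
python3 -c "import st"
```

```text
t 9.1833 q [ 0.163  0.465  1.655 -0.     1.018 -1.408] p [490.488 198.28  114.415] F [-3.614 -0.35   9.648] M [-0.023  0.611  0.025] w 13.647060559449004 
R [[-0.     0.003 -1.   ]
 [ 1.     0.    -0.   ]
 [ 0.    -1.    -0.003]] xhead 1.5711828912384251
to well, tool axes [-0.08  -0.001  0.188]
```

>>> jog_arm:
  targets:
    - {"offset": [0, 0.0008, 0], "yaw": 0}
    - {"offset": [0, 0.0012, 0], "yaw": 0}
    - {"offset": [0, 0.0014, 0], "yaw": 0}
    - {"offset": [0, 0.0014, 0], "yaw": 0}

```text
time_s: 9.52
eef_pos: [490.5, 198.3, 113.8]
ee_rot: [-0.499, 0.501, 0.501, -0.499]
force: [-5.0, -0.2, 13.0]
grip_width: 0.159
```

```bash
python3 -c "import st"
```

```text
t 9.5167 q [ 0.163  0.466  1.656 -0.001  1.017 -1.408] p [490.482 198.284 113.823] F [-4.979 -0.197 12.952] M [-0.087  0.816  0.053] w 13.54319505991135 
R [[-0.001  0.003 -1.   ]
 [ 1.    -0.    -0.001]
 [-0.    -1.    -0.003]] xhead 1.571322571633317
to well, tool axes [-0.084 -0.001  0.182]
```

>>> jog_arm:
  targets:
    - {"offset": [0, 0.001, 0], "yaw": 0}
    - {"offset": [0, 0.0014, 0], "yaw": 0}
    - {"offset": [0, 0.0017, 0], "yaw": 0}
    - {"offset": [0, 0.0017, 0], "yaw": 0}

```text
time_s: 9.85
eef_pos: [490.5, 198.3, 113.2]
ee_rot: [-0.499, 0.501, 0.501, -0.499]
force: [-5.7, -1.0, 15.1]
grip_width: 0.161
```

```bash
python3 -c "import st"
```

```text
t 9.85 q [ 0.163  0.467  1.657 -0.001  1.015 -1.408] p [490.494 198.288 113.212] F [-5.671 -1.041 15.13 ] M [-0.195  1.06  -0.008] w 13.731717039824806 
R [[-0.001  0.004 -1.   ]
 [ 1.    -0.    -0.001]
 [-0.    -1.    -0.004]] xhead 1.571462027150477
to well, tool axes [-0.088 -0.001  0.194]
```

>>> jog_arm:
  targets:
    - {"offset": [0, 0.0013, 0], "yaw": 0}
    - {"offset": [0, 0.0014, 0], "yaw": 0.03}
    - {"offset": [0, 0.0014, 0], "yaw": 0.08}
    - {"offset": [0, 0.0014, 0], "yaw": 0.14}
    - {"offset": [0, 0.0014, 0], "yaw": 0.2}
    - {"offset": [0, 0.0014, 0], "yaw": 0.25}
    - {"offset": [0, 0.0014, 0], "yaw": 0.28}
    - {"offset": [0, 0.0014, 0], "yaw": 0.3}

```text
time_s: 10.52
eef_pos: [490.5, 198.4, 113.0]
ee_rot: [-0.568, 0.57, 0.421, -0.418]
force: [-6.0, 0.9, 16.0]
grip_width: 0.155
```

```bash
python3 -c "import st"
```

```text
t 10.5167 q [ 0.163  0.467  1.657 -0.001  1.014 -1.107] p [490.522 198.438 113.031] F [-6.     0.948 16.048] M [0.033 1.094 0.07 ] w 13.255108326080332 
R [[ 0.296  0.004 -0.955]
 [ 0.955  0.     0.296]
 [ 0.001 -1.    -0.004]] xhead 1.2701215180984036
to well, tool axes [-0.293 -0.001  0.142]
```

>>> jog_arm:
  targets:
    - {"offset": [0, 0.0013, 0], "yaw": 0.03}
    - {"offset": [0, 0.0013, 0], "yaw": 0.08}
    - {"offset": [0, 0.0013, 0], "yaw": 0.14}
    - {"offset": [0, 0.0013, 0], "yaw": 0.2}
    - {"offset": [0, 0.0013, 0], "yaw": 0.26}
    - {"offset": [0, 0.0013, 0], "yaw": 0.32}
    - {"offset": [0, 0.0013, 0], "yaw": 0.38}
    - {"offset": [0, 0.0013, 0], "yaw": 0.43}
    - {"offset": [0, 0.0013, 0], "yaw": 0.48}
    - {"offset": [0, 0.0013, 0], "yaw": 0.5}

```text
time_s: 11.35
eef_pos: [490.7, 198.7, 113.1]
ee_rot: [-0.655, 0.656, 0.267, -0.263]
force: [-4.2, 1.1, 16.4]
grip_width: 0.158
```

```bash
python3 -c "import st"
```

```text
t 11.35 q [ 0.163  0.467  1.657 -0.     1.013 -0.604] p [490.662 198.738 113.054] F [-4.192  1.136 16.357] M [0.082 1.067 0.033] w 13.490353848920353 
R [[ 0.719  0.005 -0.695]
 [ 0.695  0.001  0.719]
 [ 0.004 -1.    -0.003]] xhead 0.767760378501774
to well, tool axes [-0.634 -0.002 -0.136]
```

>>> jog_arm:
  targets:
    - {"offset": [0, 0.0012, 0], "yaw": 0.03}
    - {"offset": [0, 0.0012, 0], "yaw": 0.08}
    - {"offset": [0, 0.0012, 0], "yaw": 0.14}
    - {"offset": [0, 0.0012, 0], "yaw": 0.2}
    - {"offset": [0, 0.0012, 0], "yaw": 0.26}
    - {"offset": [0, 0.0012, 0], "yaw": 0.32}
    - {"offset": [0, 0.0012, 0], "yaw": 0.37}
    - {"offset": [0, 0.0012, 0], "yaw": 0.4}
    - {"offset": [0, 0.0012, 0], "yaw": 0.43}
    - {"offset": [0, 0.0012, 0], "yaw": 0.45}
    - {"offset": [0, 0.0012, 0], "yaw": 0.45}

```text
time_s: 12.27
eef_pos: [490.9, 198.9, 113.1]
ee_rot: [-0.698, 0.698, 0.114, -0.109]
force: [-5.5, -0.0, 15.8]
grip_width: 0.156
```

```bash
python3 -c "import st"
```

```text
t 12.2667 q [ 0.164  0.466  1.657 -0.     1.012 -0.153] p [490.897 198.909 113.138] F [-5.505 -0.012 15.823] M [-0.038  1.011  0.021] w 13.349621759585153 
R [[ 0.95   0.006 -0.312]
 [ 0.312  0.001  0.95 ]
 [ 0.006 -1.    -0.001]] xhead 0.3167900489874432
to well, tool axes [-0.788 -0.004 -0.488]
```

>>> jog_arm:
  targets:
    - {"offset": [0, 0.0012, 0], "yaw": 0.03}
    - {"offset": [0, 0.0012, 0], "yaw": 0.06}
    - {"offset": [0, 0.0012, 0], "yaw": 0.09}
    - {"offset": [0, 0.0012, 0], "yaw": 0.09}
    - {"offset": [0, 0.0012, 0], "yaw": 0.09}

```text
time_s: 12.68
eef_pos: [490.9, 198.9, 113.2]
ee_rot: [-0.702, 0.703, 0.083, -0.078]
force: [-5.7, -1.1, 16.1]
grip_width: 0.157
```

```bash
python3 -c "import st"
```

```text
t 12.6833 q [ 0.164  0.466  1.657 -0.001  1.011 -0.064] p [490.945 198.943 113.174] F [-5.749 -1.076 16.085] M [-0.167  1.05   0.907] w 13.43141650607885 
R [[ 0.974  0.007 -0.227]
 [ 0.227  0.     0.974]
 [ 0.007 -1.    -0.001]] xhead 0.2289946954100537
to well, tool axes [-0.797 -0.005 -0.577]
```

>>> jog_arm:
  targets:
    - {"offset": [0, 0.001, 0], "yaw": -0.03}
    - {"offset": [0, 0, 0], "yaw": -0.04}
    - {"offset": [0, -0.001, 0], "yaw": -0.04}
    - {"offset": [0, -0.002, 0], "yaw": -0.04}
    - {"offset": [0, -0.0035, 0], "yaw": -0.04}
    - {"offset": [0, -0.005, 0], "yaw": -0.04}
    - {"offset": [0, -0.0065, 0], "yaw": -0.04}
    - {"offset": [0, -0.008, 0], "yaw": -0.04}
    - {"offset": [0, -0.0085, 0], "yaw": -0.04}
    - {"offset": [0, -0.0085, 0], "yaw": -0.04}

```text
time_s: 13.52
eef_pos: [490.9, 198.9, 121.7]
ee_rot: [-0.7, 0.701, 0.097, -0.092]
force: [-0.6, 0.1, 2.0]
grip_width: 0.157
```

```bash
python3 -c "import st"
```

```text
t 13.5167 q [ 0.164  0.454  1.65  -0.001  1.031 -0.104] p [490.865 198.908 121.716] F [-0.58   0.099  2.019] M [0.004 0.211 0.529] w 13.434464897726876 
R [[ 0.964  0.007 -0.266]
 [ 0.266  0.     0.964]
 [ 0.007 -1.    -0.002]] xhead 0.269084488719272
to well, tool axes [-0.733 -0.004 -0.532]
```

>>> jog_arm:
  targets:
    - {"offset": [0, -0.0003, 0], "yaw": 0}
    - {"offset": [0, -0.0006, 0], "yaw": 0}
    - {"offset": [0, -0.001, 0], "yaw": 0}
    - {"offset": [0, -0.001, 0], "yaw": 0}
    - {"offset": [0, -0.001, 0], "yaw": 0}
  fingers: 0.024

```text
time_s: 13.93
eef_pos: [491.0, 198.9, 122.8]
ee_rot: [-0.7, 0.701, 0.097, -0.092]
force: [1.5, 1.1, 2.8]
grip_width: 0.277
```

>>> jog_arm:
  targets:
    - {"offset": [0, -0.003, 0], "yaw": 0}
    - {"offset": [0, -0.008, 0], "yaw": 0}
    - {"offset": [0, -0.014, 0], "yaw": 0}
    - {"offset": [0, -0.022, 0], "yaw": 0}
    - {"offset": [0, -0.035, 0], "yaw": 0}
    - {"offset": [0, -0.055, 0], "yaw": 0}
    - {"offset": [0, -0.08, 0], "yaw": 0}
    - {"offset": [0, -0.105, 0], "yaw": 0}
    - {"offset": [0, -0.12, 0], "yaw": 0}
    - {"offset": [0, -0.12, 0], "yaw": 0}

```text
time_s: 14.77
eef_pos: [491.1, 199.1, 246.8]
ee_rot: [-0.701, 0.701, 0.1, -0.09]
force: [-0.2, -0.3, 0.8]
grip_width: 0.282
```

>>> jog_arm:
  targets:
    - {"offset": [0.02, 0, 0.01], "yaw": 0}
    - {"offset": [0, 0, -0.02], "yaw": 0}
    - {"offset": [0, 0, -0.05], "yaw": 0}
    - {"offset": [0, 0, -0.08], "yaw": 0}
    - {"offset": [0, 0, -0.11], "yaw": 0}
    - {"offset": [0, 0, -0.14], "yaw": 0}
    - {"offset": [0, 0, -0.15], "yaw": 0}
    - {"offset": [0, 0, -0.15], "yaw": 0}

```text
time_s: 15.43
eef_pos: [531.1, 52.7, 246.5]
ee_rot: [-0.701, 0.701, 0.098, -0.089]
force: [-0.2, 1.3, 0.5]
grip_width: 0.282
```

Run:
```python
import st
from h import *
from rig import ctrl
import cv2
for n in ("top","side"):
    cam=ctrl.capture(n); im=cv2.resize(cam["img"][:,:,::-1],None,fx=6,fy=6,interpolation=cv2.INTER_CUBIC)
    u=proj(cam,[[490,198,125]])[0];a,b=((u+.5)*6).astype(int)
    cv2.imwrite(f"pics/{n}5.png",im[max(b-280,0):b+280,max(a-300,0):a+300])
```

```text
t 15.4333 q [-0.122  0.327  1.484  0.003  1.319 -0.389] p [531.083  52.71  246.521] F [-0.219  1.287  0.457] M [ 0.017  0.026 -0.017] w 24.06661590827006 
R [[ 0.965  0.013 -0.263]
 [ 0.263  0.001  0.965]
 [ 0.013 -1.    -0.002]] xhead 0.26587348227616187
to well, tool axes [ -1.122  -0.348 151.094]
```

View pics/side5.png

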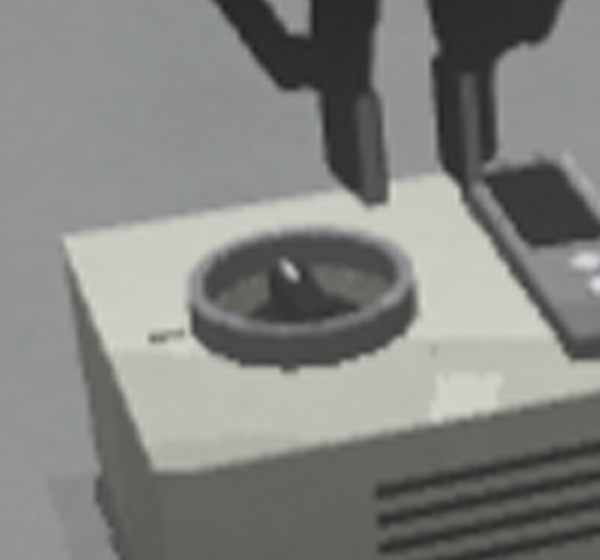

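View pics/top5.png

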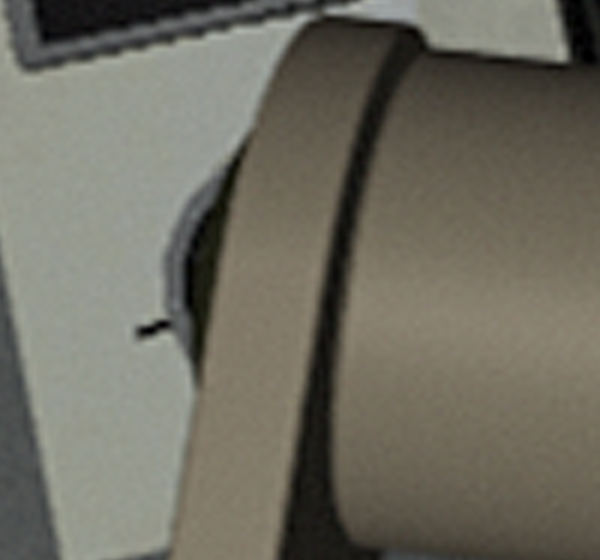

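>>> jog_arm:
  targets:
    - {"offset": [-0.01, 0, -0.02], "yaw": 0}
    - {"offset": [-0.03, 0, -0.05], "yaw": 0}
    - {"offset": [-0.05, 0, -0.08], "yaw": 0}
    - {"offset": [-0.07, 0, -0.11], "yaw": 0}
    - {"offset": [-0.09, 0, -0.14], "yaw": 0}
    - {"offset": [-0.11, 0, -0.16], "yaw": 0}
    - {"offset": [-0.12, 0, -0.17], "yaw": 0}
    - {"offset": [-0.12, 0, -0.17], "yaw": 0}
    - {"offset": [-0.12, 0, -0.17], "yaw": 0}

```text
time_s: 16.28
eef_pos: [460.1, -139.6, 245.6]
ee_rot: [0.701, -0.701, -0.099, 0.09]
force: [1.0, 0.4, 0.1]
grip_width: 0.288
```

Run:
```python
import st
from h import *
from rig import ctrl
import cv2
t=1.45
for n in ("top","side"):
    cam=ctrl.capture(n); im=cv2.resize(cam["img"][:,:,::-1],None,fx=8,fy=8,interpolation=cv2.INTER_CUBIC)
    cv2.imwrite(f"pics/{n}f.png",cam["img"][:,:,::-1])
    u=proj(cam,[[490,198,125]])[0];a,b=((u+.5)*8).astype(int)
    # predicted bar outlines at top, for rest heights 122 / 118
    th=.203-t; e=np.array([np.cos(th),np.sin(th)]);f=np.array([-e[1],e[0]])
    for z,col in ((122,(0,255,0)),):
        Q=[[*(np.array([490.3,198.2])+20*i*e+7*j*f),z] for i,j in((1,1),(1,-1),(-1,-1),(-1,1))]
        cv2.polylines(im,[np.round((proj(cam,Q)+.5)*8).astype(int)],True,col,1)
    cv2.imwrite(f"pics/{n}6.png",im[max(b-250,0):b+250,max(a-250,0):a+250])
```

```text
t 16.2833 q [-0.543  0.211  1.637  0.009  1.283 -0.815] p [ 460.096 -139.628  245.615] F [1.044 0.351 0.096] M [0.018 0.02  0.011] w 24.634962228267693 
R [[ 0.964  0.013 -0.266]
 [ 0.266  0.002  0.964]
 [ 0.013 -1.    -0.001]] xhead 0.2688278167960055
to well, tool axes [118.836   1.132 317.674]
```

View pics/top6.png

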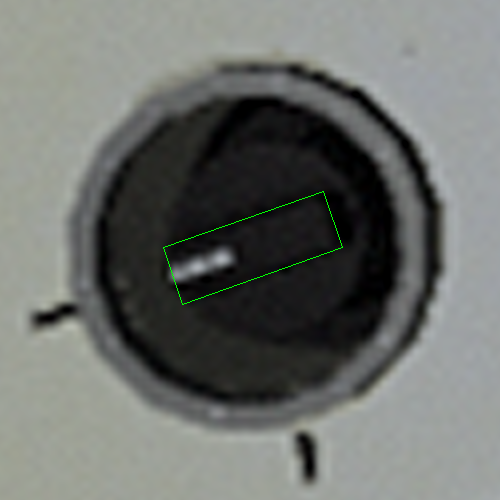

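View pics/side6.png

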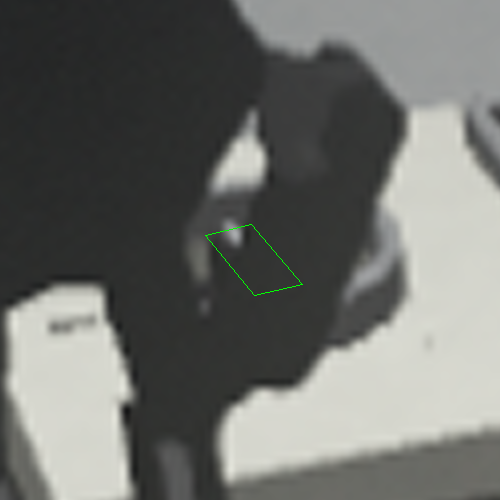

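View pics/topf.png

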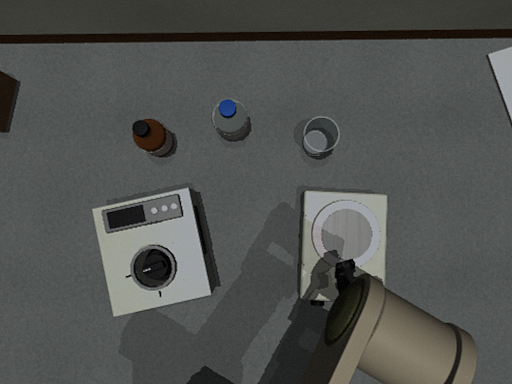

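Run:
```python
from h import *
from rig import ctrl
import cv2
from scipy.optimize import least_squares
cs={n:ctrl.capture(n) for n in("top","side")}
def cen(img,uv,r=6):
    g=cv2.cvtColor(img,cv2.COLOR_BGR2GRAY).astype(float); x,y=np.round(uv).astype(int)
    w=g[y-r//2:y+r//2+1,x-r:x+r+1]; print(np.round(w).astype(int)) ; w=np.clip(w-90,0,None)
    Y,X=np.mgrid[y-r//2:y+r//2+1,x-r:x+r+1]; return np.array([(X*w).sum(),(Y*w).sum()])/w.sum()
def go(ft,fs,ut,us):
    a=cen(cv2.imread(ft),ut,4); b=cen(cv2.imread(fs),us,4)
    r=least_squares(lambda P:np.r_[proj(cs["top"],P)[0]-a,proj(cs["side"],P)[0]-b],[490,198,122]); print(a,b,r.x,r.fun)
u=[proj(cs[n],[[490,198,125]])[0] for n in("top","side")]
w=proj(cs["side"],[[490.3,198.46,125]])[0]
go("pics/top0.png","pics/side0.png",np.array([287,374])/4.2+[84.6,184.6],w+(np.array([268,258])-[300,250])/6)
go("pics/topf.png","pics/sidef.png",u[0]+(np.array([205,264])-250)/8,u[1]+(np.array([233,232])-250)/8)
```

```text
[[ 20  10   9 131 134  49  16  14   0]
 [ 14  16   3 132 131  46  23  19   1]
 [ 19  17   4 123 127  45  20  14   0]
 [ 15  10  10  97 105  48  22  17   2]
 [ 17  16  12 100 111  54  24  18   0]]
[[ 70  74  82  82  92 116  94  94  95]
 [ 82  87  85  79  88 104  84  80  81]
 [ 91 123 128 127 127 125 122  81  63]
 [ 79 105 110 111 110 108 106  75  61]
 [ 76  65  61  60  60  59  58  58  58]]
[152.543 273.419] [175.754 151.037] [479.019 198.262 123.852] [-0.002  0.056  0.067  0.004]
[[ 12   8  18  17  17  13  34  28  14]
 [ 12  20  14  28  40  80 124  80  16]
 [ 32  38  76 120 105 137 170 109  25]
 [ 97 106 140 168 118  70  45   8  21]
 [124 119  72  41   4  13  12  17  17]]
[[ 71  71  72  73  72  68  50  50  49]
 [ 72  71  84 131  95  59  51  50  51]
 [ 71  66  77 140 159  51  49  50  50]
 [ 80  56  61  98 141  50  51  52  50]
 [ 93  47  53  57  71  51  51  51  50]]
[146.625 269.58 ] [178.511 148.084] [486.109 209.127 124.99 ] [-0.011  0.253  0.307  0.018]
```

```bash
python3 -c "
from rig import ctrl
print(ctrl.finish_job())"
```

```text
the job is handed in; nothing more can be done
None
```

I pressed the dial onto the catch, turned it clockwise to its stop, let it spring back up, and handed the job in at about 16 s. No verdict is reported, so the results below are from my own checks.

- **Pressing:** I gripped the bar at 20 N and pushed down. The catch pin met the dial after about 8 mm of slack. I settled at 15–16.5 N, which I estimate is about 1.6–1.8 mm of pin travel.
- **Turning:** I turned the gripper clockwise by about 1.34 rad. The wrist torque rose to 0.9 N m at the end, which I took as the stop. I then let the dial rise in the grip, opened the fingers and withdrew.

**Last checks:**
- **Dial turn:** the white line in the pictures gives about 1.4 rad or slightly more, past the required 1.33. My estimates ran from 1.40 to just over 1.45.
- **Dial height:** the line's height came out at about 125 mm, against about 124 mm before the push. The dial is back up, within the 1–2 mm this measurement can resolve.
- **Surroundings:** the bottles and beaker look unmoved in the final top picture. The arm is clear of everything, with about 1 N of noise on the wrist force.
- **Side force:** about 6 N built up on the dial while I was pushing down. It dropped back to nearly zero when I let the dial up.

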